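# Lay out the infusion tray

## Robot

A 6-joint arm with a two-finger parallel gripper is mounted at the origin on the work surface. World frame = base frame: x ahead of the robot, y to its left, z up, the work surface at z = 0. Lengths are in m, angles in rad, forces in N, time in s.
With the tool pointing down it reaches from about 0.25 to 0.725 m from the base axis. Payload 4 kg.
Tool frame: the origin (TCP) lies between the finger pads; the fingertips stand 22 mm ahead of it and the grasp point (between the pads) lies 3 mm ahead of it; z points along the fingers, y is the direction in which the jaws open and shut (so a half turn about z gives the same grasp; the last joint's range is limited). The gripper opens to 85 mm and grips with 20 to 120 N. Pads are 22 mm wide; open, the fingers measure 114 mm over their backs; the gripper's body (76 mm by 85 mm) begins 54 mm behind the grasp point. The pads swing forward as they close: fully open they stand 13 mm farther back than shut.
Start: joints at [-1.239, 0.241, 0.005, 1.335, 0, 1.571], TCP at [0.163, -0.473, 0.253] pointing down, gripper open.
Joint ranges: [-2.72, 2.72], [-1.05, 1.87], [-1.09, 1.28], [-1.99, 2.15], [-1.42, 1.44], [-3.14, 3.14]. Speed limits (rad/s): [2.79, 2.79, 3.14, 3.14, 3.14, 3.14].

## Interface

Orientations are given as a rotation vector (axis times angle).
In Python, from rig import get_obs, read_camera, sign_off gives the robot as it stands.
- The arm moves only by the shell command python3 -m inch 'ROWS' [OPENING] [FORCE]. ROWS is a JSON object of lists of equal length, an entry for each row: "translation": the shift along the tool's x, y, z in units of 40 mm (1.0 is 40 mm), a list of three; "twist": the turn about the tool's z in rad. In form: {"translation": [[tx, ty, tz], ...], "twist": [twist, ...]}. A call has 1 to 10 rows; each row is the pose to reach, as a shift and turn from the pose commanded when the call began, along the tool's axes at that moment; what a row does not reach only later rows make up. A row lasts 1/8 s, in which the tool goes at most 62.5 mm and 10.7 degrees, less where a joint would pass 70% of its speed; a pose out of reach is approached as far as the arm can. A call with a gripper value outside its range is refused whole. OPENING is the closure in counts, from 0 (fully open) to 255 (shut), set as the call begins (- or left out, the last holds). The fingers move at their own pace and stop on an object; FORCE is the grip in N (left out, the last holds). Time passes only in rows, so rows that repeat a pose let the fingers close. It gives the time, the measured TCP pose, the force and the opening at its end, in the units of the state.
- get_obs(): the state, without advancing time (a new reading comes with each control period).
- read_camera(name): name is "scene" or "side" or "wrist"; returns a dict with "color" (420x560x3 uint8, red, green, blue), "z_map" (420x560 float32, m along the optical axis (not along the pixel's ray), 0 where there is no reading), "mtx" (3x3 intrinsics, pixels), "R" (3x3) and "t" (3): a world point X has camera coordinates R X + t. Camera axes: x right, y down, z forward; pixel columns grow to the right and rows downward; lengths in m; the calibration is good to about 2 mm. A picture is of the moment at which its call begins.
- sign_off(): hands the job in, once; it reports no verdict.
The state is a dict: "clock": time; "joints": joint angles; "qvel": joint speeds; "tau": joint torques, N m; "position": TCP position; "tcp_rot": TCP orientation; "ft_force": force on the tool from outside, world axes, zero at the start; "ft_torque": the same for the moment, N m; "width": opening from 0.0 (shut) to 1.0 (fully open).
Only numpy, scipy, OpenCV 4.12 (cv2) and the standard library are available. Lean on these libraries where they do the work, as an engineer would, in place of code of your own. Each camera call takes 0.05 s, during which the arm holds its last target. There are 200 camera calls.

## Task

Lay out the infusion tray on the treatment-room worktop: stand the larger vial upright in the round well, lay the larger syringe lengthwise in the long trough, put the three-way stopcock the right way up in the square dish, and put the roll of tape down flat over the spindle. The smaller vial and the smaller syringe belong to another patient: leave them where they are. Let go of everything at the end.

Things in the scene. Friction and masses are not known exactly. Their poses are not given: they have to be found in the camera images.
- vial_mid (a point): The larger vial: amber glass with a white paper band and an aluminium cap, standing upright on the worktop; diameter 36 mm, straight-sided up to 43 mm, 60 mm tall in all, about 0.1 kg. The point is its centre, 30 mm above its foot; z is up its axis.
- syringe_mid (a point): The larger syringe, white plastic, no needle, lying on the worktop; 100 mm long in all. The point is the middle of its length, on its axis, 11 mm above its underside. x points along it to the nozzle. Barrel 22 mm in diameter from x = -28 to +42 mm (grip it at the point, across x), a black piston ring at x = +30 to +37 mm; finger flange at x = -28 mm, 33 mm wide and 22 mm high, which keeps it from rolling; plunger with thumb disc to x = -50 mm. About 30 g.
- stopcock_mid (a point): Three-way stopcock, white plastic, lying flat on the worktop: a straight tube 50 mm long along x with a side branch 22 mm long towards +y, both 10 to 13 mm thick and low; on top stands a tap fin, 26 mm long along x, 9 mm thick across y, from 12 to 26 mm above the underside (grip it by the fin, across y). 26 mm tall in all. The point is on the fin's vertical centre line, 13 mm above the underside. About 15 g.
- tape_mid (a point): Roll of white tape lying flat on the worktop, with a through hole: outer diameter 54 mm, hole 34 mm, 24 mm tall, about 50 g. The point is the centre of the hole, half-way up (12 mm above the underside).
- small_vial_mid (a point): The smaller vial, same make as the larger one: diameter 24 mm, 38 mm tall, standing. It stays. The point is its centre, 19 mm above its foot.
- small_syringe_mid (a point): The smaller syringe, same shape as the larger one: 74 mm long, barrel 14 mm, flange 21 mm wide. It stays. The point is the middle of its length on its axis, 7 mm above its underside; x points along it to the nozzle.
- well_spot (a point): The tray is a fixed steel tray, 276 x 192 mm, rim 12 mm high; in it lie four fixed grey inserts (130 x 90 mm, white rims) two by two, centres 134 mm apart along its length, 92 mm across; which lies where changes. The round well is a rim of inner diameter 60 mm, outer 68 mm, 12 mm high. The point is the centre of the well's floor, 8 mm above the worktop. x is along the tray's length, y across it.
- trough_spot (a point): Tray insert with the long trough: 120 mm long along x, 52 mm wide along y inside, rims 8 mm high and 3 mm thick; the two long rims are cut away over the middle 60 mm to leave room for fingers. The point is the centre of the trough's floor, 8 mm above the worktop. The syringe may point either way along it.
- dish_spot (a point): Tray insert with the square dish: 78 x 78 mm inside, rims 8 mm high and 3 mm thick. The point is the centre of its floor, 8 mm above the worktop; x is along the tray's length. The stopcock may be turned any way in it.
- spindle_spot (a point): Tray insert with the spindle: a flat plate with an upright steel post 12 mm in diameter and 32 mm tall at its centre, no rim. The point is at the foot of the post, on the plate's top, 8 mm above the worktop; x is along the tray's length.
Mind the look-alikes: they are no part of the job. What is shaped like the part that bears vial_mid but turquoise is not meant.

How it is judged:
At the end, for the whole second after the job is handed in: Vial upright in the well (15 mm); syringe on the trough floor (16 mm along, 18 across, 0.35 rad); stopcock right way up in the dish (33 mm each way); tape flat round the spindle (14 mm); each down on its floor (5 mm); both smaller ones within 30 mm of their starts; all released and at rest (horizontal distance between vial_mid and well_spot below 0.015 m and angle between each of vial_mid, tape_mid's own z axis and vertical below 0.1 rad and z of vial_mid in the frame of well_spot between 0.025 and 0.035 m and x of syringe_mid in the frame of trough_spot between -0.016 and 0.016 m and y of syringe_mid in the frame of trough_spot between -0.018 and 0.018 m and z of syringe_mid in the frame of trough_spot between 0.007 and 0.015 m and angle between the x axis of syringe_mid and the x axis of trough_spot, either way round below 0.35 rad and x of stopcock_mid in the frame of dish_spot between -0.033 and 0.033 m and y of stopcock_mid in the frame of dish_spot between -0.033 and 0.033 m and z of stopcock_mid in the frame of dish_spot between 0.009 and 0.017 m and angle between stopcock_mid's own z axis and vertical below 0.15 rad and horizontal distance between tape_mid and spindle_spot below 0.014 m and z of tape_mid in the frame of spindle_spot between 0.008 and 0.016 m and distance of each of small_vial_mid, small_syringe_mid from where it was at the start of the episode below 0.03 m and linear speed of each of vial, syringe, tape, stopcock below 0.02 m/s); the robot touches nothing.
It fails at once if the smaller vial or the smaller syringe is moved by more than 30 mm (distance of any of small_vial_mid, small_syringe_mid from where it was at the start of the episode above 0.03 m).
It also fails if it takes over 109 s, if anything falls off the work surface, if the arm or the gripper's body presses on something with over 40 N, if the wrist force passes 120 N, or if a joint passes its speed limit or range.

## Working session

There is one attempt and no reset: what is moved stays moved. The work goes in short steps, Python scripts to look and compute and a shell command to move; the robot and the scene stay as the last step left them, time stands still between calls to the robot, and variables do not carry over. Pictures are saved under pics/ and viewed, about 12 in all and at most 16, crops included, and the job is handed in when it is done.

```bash
ls; mkdir -p pics; cat > h.py <<'E'
import numpy as np,cv2
from rig import get_obs,read_camera
from scipy.spatial.transform import Rotation as Ro
def snap(n,f):
    c=read_camera(n); cv2.imwrite('pics/'+f+'.png',c['color'][:,:,::-1]); np.savez('pics/'+f+'.npz',**c); return c
def load(f): return dict(np.load('pics/'+f+'.npz'))
def crop(f,u0,v0,u1,v1,s,o):
    im=cv2.imread('pics/'+f+'.png')[v0:v1,u0:u1]; cv2.imwrite('pics/'+o+'.png',cv2.resize(im,None,fx=s,fy=s,interpolation=cv2.INTER_CUBIC))
def px(c,u,v,z=None):
    "world point: by plane height z, or by depth"
    r=np.linalg.inv(c['mtx'])@[u,v,1]; o=-c['R'].T@c['t']; d=c['R'].T@r
    k=c['z_map'][int(v),int(u)] if z is None else (z-o[2])/d[2]
    return o+k*d
def cloud(c):
    v,u=np.mgrid[:420,:560]; k=c['z_map']; r=np.stack([u,v,np.ones_like(u)],-1)@np.linalg.inv(c['mtx']).T*k[...,None]
    return (r-c['t'])@c['R']
def rel(x,y,z,yaw=None):
    "units of tool shift to reach TCP x,y,z; twist to put jaw axis (tool y) at yaw mod pi"
    s=get_obs(); R=Ro.from_rotvec(s['tcp_rot']).as_matrix()
    t=R.T@(np.array([x,y,z])-s['position'])/.04
    jy=np.arctan2(R[1,1],R[0,1]); out=[np.round(t,3).tolist()]
    if yaw is not None:
        d=(yaw-jy+np.pi/2)%np.pi-np.pi/2; out.append('twist %.3f'%-d)  # tool z down
    print(out,'t',s['clock'],'j6',round(s['joints'][5],2))
E
python3 - <<'E'
from h import *
s=get_obs();print(s);
for n in('scene','side'):
    c=snap(n,n+'0'); print(n,-c['R'].T@c['t'])
a=cv2.imread('pics/scene0.png');b=cv2.imread('pics/side0.png')
E
```

```text
pics
{'clock': 0.0, 'joints': array([-1.23898347e+00,  2.41421045e-01,  3.72641274e-03,  1.33519934e+00,
       -1.67841242e-05,  1.57080593e+00]), 'qvel': array([ 0.00055061,  0.00131847,  0.00072583,  0.00078698, -0.00049034,
       -0.00167834]), 'tau': array([ 1.35418279e-03, -3.72321689e+01,  2.52405828e+01,  1.70241535e-02,
        2.56378380e-04,  4.36645578e-06]), 'position': array([ 0.16268372, -0.47217508,  0.25240972]), 'tcp_rot': array([-3.09642039e+00, -5.18466605e-01,  5.69797029e-04]), 'ft_force': array([-0.57337111, -0.10932876,  0.01473985]), 'ft_torque': array([0.01868285, 0.05853612, 0.01250079]), 'width': 0.9993596005114234}
scene [ 0.91730843 -0.58437812  0.58149659]
side [0.16005941 0.66761243 0.8052381 ]
```

View pics/scene0.png

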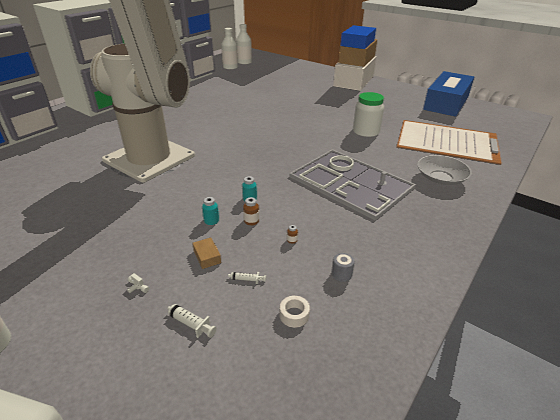

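View pics/side0.png

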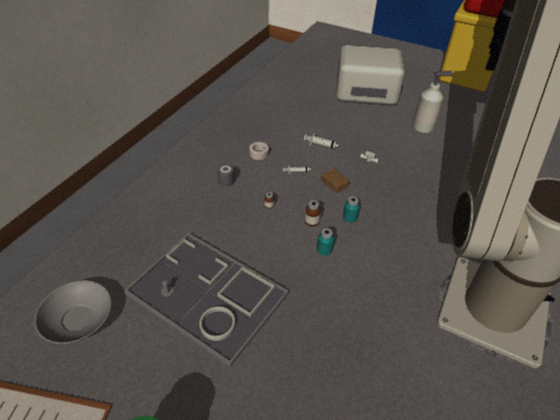

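Scene view: the amber vial at (251,210) is the larger one. The turquoise vials at (210,210) and (249,190) are look-alikes, and the small amber vial at (292,234) stays. The large syringe is at (190,320), the small one at (247,277), the stopcock at (136,285) and the tape at (294,311). The grey cylinder at (343,267) has no part in the job. The side view shows the tray. I'll enlarge both areas to confirm.

```bash
python3 - <<'E'
from h import *
crop('scene0',110,165,375,350,3,'c1'); crop('side0',120,225,300,360,4,'c2')
E
```

```text
(no output)
```

View pics/c1.png

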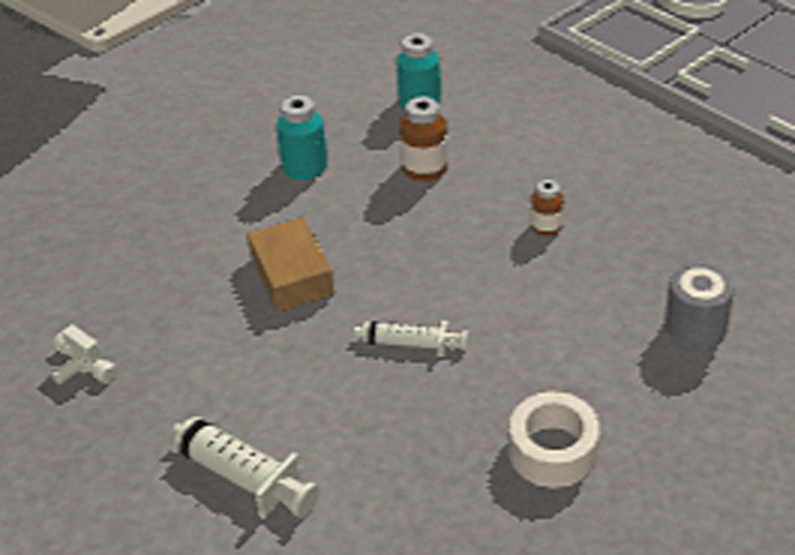

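View pics/c2.png

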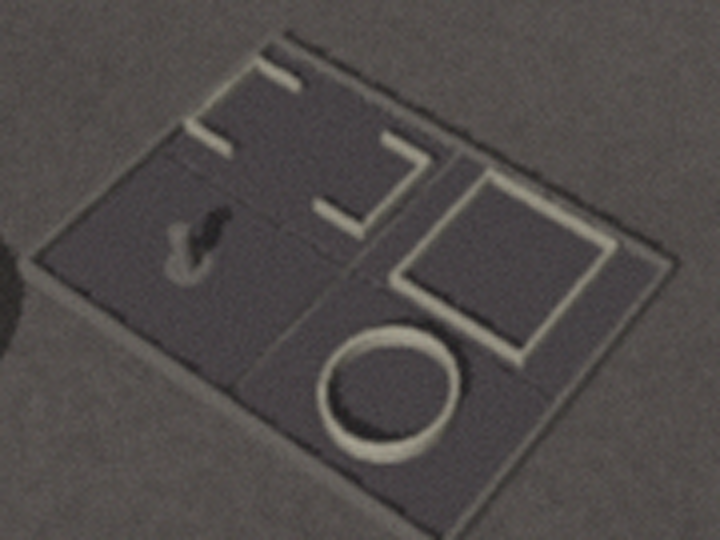

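c1 confirms the target: the larger amber vial with white band at crop (423,140). The turquoise pair at (302,140) and (418,75) are decoys. c2 shows the well (390,387), the dish (505,262), the trough (310,145) and the post (188,240).

```bash
python3 - <<'E'
from h import *
s=load('side0'); c=load('scene0')
def S(u,v,z=None): return px(s,120+u/4,225+v/4,z)
def C(u,v,z=None): return px(c,110+u/3,165+v/3,z)
P=lambda n,a:print(n,np.round(a,4))
k=[S(u,v,.012) for u,v in((280,35),(680,262),(440,540),(30,262))]
for a in k:P('tray corner',a)
P('sides',[np.linalg.norm(k[i]-k[i-1]) for i in range(4)]); P('centre',np.mean(k,0)); d=k[1]-k[0]+k[2]-k[3]; yaw=np.arctan2(d[1],d[0]); P('yaw',yaw)
P('well',S(390,387,.02)); P('dish',np.mean([S(u,v,.016) for u,v in((488,172),(615,242),(520,358),(395,277))],0))
P('trough',np.mean([S(u,v,.016) for u,v in((265,60),(187,122),(430,158),(362,233))],0)); P('post',S(183,230,.04)); P('postfoot',S(190,270,.008))
ctr=np.mean(k,0); ex=np.array([np.cos(yaw),np.sin(yaw),0]); ey=np.array([-ex[1],ex[0],0])
for a in(-67,67):
  for b in(-46,46): P(('model',a,b),ctr+ex*a/1e3+ey*b/1e3)
P('vial',C(423,107,.06)); P('vial side',px(s,313,205,.06)); P('small vial',C(547,187,.038)); P('turq',[C(302,102,.06),C(417,40,.06)])
P('tape',C(554,425,.024)); P('tape side',px(s,259,148,.024))
P('syr',[C(180,437,.011),C(305,497,.011)]); P('ssyr',[C(358,332,.007),C(462,342,.007)]); P('stop',[C(85,345,.02),px(s,370,156,.02)]); P('box',C(290,245,.03));P('grey',C(702,282))
E
```

```text
tray corner [0.6566 0.1398 0.012 ]
tray corner [0.3851 0.168  0.012 ]
tray corner [0.4125 0.3547 0.012 ]
tray corner [0.6768 0.3273 0.012 ]
sides [0.1886 0.273  0.1887 0.2657]
centre [0.5328 0.2474 0.012 ]
yaw 3.0381
well [0.4726 0.3036 0.02  ]
dish [0.4633 0.2125 0.016 ]
trough [0.595  0.1973 0.016 ]
post [0.6046 0.288  0.04  ]
postfoot [0.6046 0.2903 0.008 ]
('model', -67, -46) [0.6042 0.2863 0.012 ]
('model', -67, 46) [0.5947 0.1948 0.012 ]
('model', 67, -46) [0.4709 0.3001 0.012 ]
('model', 67, 46) [0.4614 0.2086 0.012 ]
vial [ 0.4317 -0.042   0.06  ]
vial side [ 0.4316 -0.0363  0.06  ]
small vial [ 0.5458 -0.0396  0.038 ]
turq [[ 0.3552 -0.0931  0.06  ]
 [ 0.3669  0.0266  0.06  ]]
tape [ 0.6678 -0.2022  0.024 ]
tape side [ 0.669 -0.2    0.024]
syr [[ 0.4905 -0.336   0.011 ]
 [ 0.5795 -0.3209  0.011 ]]
ssyr [[ 0.5134 -0.2065  0.007 ]
 [ 0.5732 -0.1717  0.007 ]]
stop [[ 0.3933 -0.3285  0.02  ]
 [ 0.3899 -0.3217  0.02  ]]
box [ 0.4372 -0.1903  0.03  ]
grey [ 0.6864 -0.064   0.0453]
```

Positions agree between the two cameras and with the tray model to within about 5 mm. Next I'll look at the stopcock and syringe from the wrist.

```bash
python3 - <<'E'
from h import *
rel(.40,-.325,.25)
c=snap('wrist','w0'); print(-c['R'].T@c['t']-get_obs()['position'], c['R'][2])
print(Ro.from_rotvec(get_obs()['tcp_rot']).as_matrix().round(3))
E
```

```text
[[6.808, -1.547, 0.066]] t 0.1 j6 1.57
[0.07981544 0.02730108 0.12157284] [-0.31080167 -0.10495215 -0.94466257]
[[ 0.945  0.326 -0.   ]
 [ 0.326 -0.945  0.002]
 [ 0.    -0.002 -1.   ]]
```

```bash
python3 -m inch '{"translation":[[1.4,-0.3,0],[2.8,-0.6,0],[4.2,-0.9,0],[5.6,-1.25,0],[6.8,-1.55,0],[6.8,-1.55,0],[6.8,-1.55,0]],"twist":[0,0,0,0,0,0,0]}'; python3 - <<'E'
from h import *
snap('wrist','w1'); print(get_obs()['position'])
E
```

```text
clock: 1.02
position: [0.3995, -0.3253, 0.2529]
tcp_rot: [-3.098, -0.52, 0.002]
ft_force: [0.6, -0.9, 0.0]
width: 1.004
[ 0.39911192 -0.32573331  0.25300401]
```

View pics/w1.png

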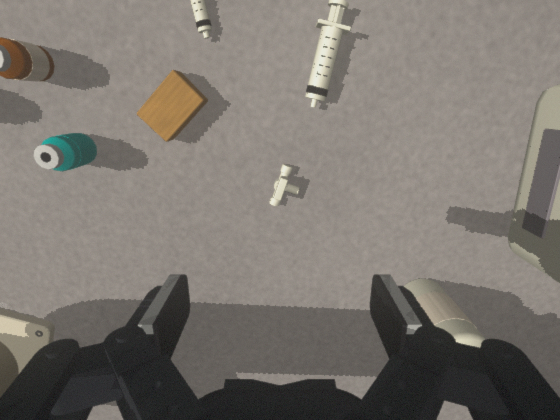

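The wrist view shows the stopcock at (283,186), tube running from (288,168) to (276,204), branch to the right. The large syringe has its nozzle at (316,104) and flange at (334,23). I'll enlarge the stopcock.

```bash
python3 - <<'E'
from h import *
crop('w1',255,155,315,215,8,'c3')
c=load('w1'); W=cloud(c)
for a in ((316,106),(334,23),(339,3)): print(px(c,*a,.011))
p=W[155:215,260:310].reshape(-1,3); q=p[p[:,2]>.018]; print(len(q),q.mean(0),q.max(0),q.min(0)); print(np.linalg.svd(q[:,:2]-q[:,:2].mean(0),full_matrices=False)[2][0])
E
```

```text
[ 0.48544963 -0.33708721  0.011     ]
[ 0.56483333 -0.32552768  0.011     ]
[ 0.58242389 -0.32361133  0.011     ]
208 [ 0.39468083 -0.32784495  0.04304178] [ 0.47943034 -0.29787806  0.37449453] [ 0.37674904 -0.33407125  0.01801459]
[-0.95395295 -0.29995628]
```

View pics/c3.png

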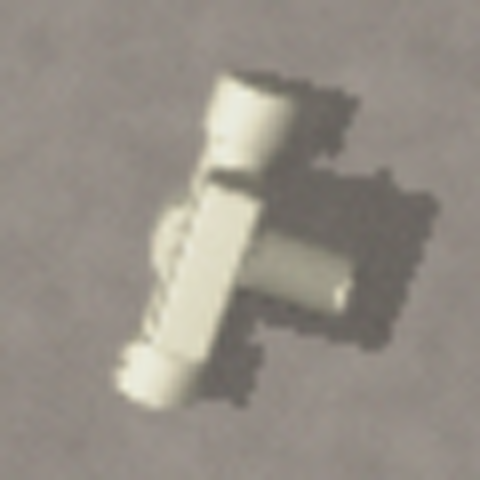

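```bash
python3 - <<'E'
from h import *
c=load('w1')
f=lambda u,v:px(c,255+u/8,155+v/8,.026)
a,b=f(235,188),f(187,356); m=(a+b)/2; print(a,b,np.linalg.norm(a-b)); d=a-b; y=np.arctan2(d[1],d[0]); print(m,y)
rel(m[0],m[1],.036,y+np.pi/2)
rel(.533,-.3303,.034)
E
```

```text
[ 0.40204918 -0.32999264  0.026     ] [ 0.37671591 -0.33164912  0.026     ] 0.025387362607757164
[ 0.38938255 -0.33082088  0.026     ] 0.06529457965310825
[[-0.267, 0.045, 5.425], 'twist 0.266'] t 1.075 j6 2.13
[[3.133, 1.2, 5.472]] t 1.075 j6 2.13
```

```bash
python3 -m inch '{"translation":[[-0.27,0.04,1],[-0.27,0.04,2],[-0.27,0.04,3],[-0.27,0.04,4],[-0.27,0.04,4.8],[-0.27,0.04,5.2],[-0.27,0.04,5.42],[-0.27,0.04,5.42]],"twist":[0.13,0.266,0.266,0.266,0.266,0.266,0.266,0.266]}'; python3 -m inch '{"translation":[[0,0,0],[0,0,0],[0,0,0],[0,0,0],[0,0,0],[0,0,0],[0,0,0],[0,0,0]],"twist":[0,0,0,0,0,0,0,0]}' 255 25
```

```text
clock: 2.08
position: [0.3893, -0.331, 0.0363]
tcp_rot: [-3.14, -0.101, 0.001]
ft_force: [-0.5, 0.1, 1.1]
width: 0.995
clock: 3.08
position: [0.3903, -0.3306, 0.0367]
tcp_rot: [3.14, 0.103, 0.001]
ft_force: [0.7, 0.3, 2.9]
width: 0.095
```

```bash
python3 -m inch '{"translation":[[0,0,-0.6],[0,0,-1.8],[0,0,-3],[0,0,-4],[0,0,-4.4],[0,0,-4.4]],"twist":[0,0,0,0,0,0]}'; python3 - <<'E'
from h import *
print(get_obs()['joints'],get_obs()['width']); rel(.4625,.2105,.21,3.038); rel(.43,-.06,.21)
E
```

```text
clock: 3.82
position: [0.3908, -0.3311, 0.2137]
tcp_rot: [3.138, 0.103, 0.004]
ft_force: [0.0, 0.6, -0.1]
width: 0.094
[-7.02937683e-01  2.82863895e-01 -4.32179709e-02  1.24159495e+00
 -1.01810672e-04  2.37293545e+00] 0.0944404717830871
[[2.678, -13.394, 0.068], 'twist -1.401'] t 3.825 j6 2.37
[[1.424, -6.7, 0.081]] t 3.825 j6 2.37
```

```bash
python3 -m inch '{"translation":[[0.25,-1.3,0],[0.5,-2.6,0],[0.8,-4,0],[1.1,-5.4,0],[1.35,-6.8,0],[1.6,-8.2,0],[1.9,-9.6,0],[2.2,-11,0],[2.45,-12.3,0],[2.68,-13.4,0]],"twist":[-0.14,-0.28,-0.42,-0.56,-0.7,-0.84,-0.98,-1.12,-1.26,-1.4]}';python3 -m inch '{"translation":[[0,0,0],[0,0,0],[0,0,0]],"twist":[0,0,0]}'; python3 - <<'E'
from h import *
snap('wrist','w2'); rel(.4625,.2105,.046,3.038)
E
```

```text
clock: 5.08
position: [0.461, 0.2131, 0.2106]
tcp_rot: [-2.328, -2.108, 0.005]
ft_force: [0.6, -0.1, -0.6]
width: 0.092
clock: 5.45
position: [0.4615, 0.21, 0.2119]
tcp_rot: [-2.337, -2.099, 0.002]
ft_force: [-0.2, -0.5, 0.6]
width: 0.097
[[0.017, 0.023, 4.155], 'twist -0.004'] t 5.5 j6 2.11
```

View pics/w2.png

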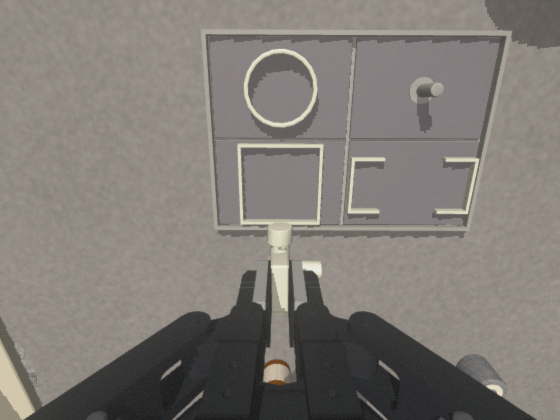

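The wrist view shows the stopcock held upright by its fin. The dish is at (281,184), the well at (281,88), the post top at (437,90), its foot at (422,91), and the trough at (411,186).

```bash
python3 - <<'E'
from h import *
c=load('w2'); P=lambda n,a:print(n,np.round(a,4))
P('dish',np.mean([px(c,u,v,.016) for u,v in((240,146),(322,146),(320,222),(242,222))],0))
P('well',px(c,281,88,.02)); P('post',px(c,437,90,.04));P('foot',px(c,422,91,.008))
P('trough',np.mean([px(c,u,v,.016) for u,v in((352,160),(476,160),(349,211),(468,211))],0))
rel(.4625,.2105,.046,3.038)
E
```

```text
dish [0.4626 0.2111 0.016 ]
well [0.4724 0.3036 0.02  ]
post [0.6051 0.2872 0.04  ]
foot [0.6057 0.2871 0.008 ]
trough [0.5949 0.1963 0.016 ]
[[0.017, 0.023, 4.155], 'twist -0.004'] t 5.5 j6 2.11
```

```bash
python3 -m inch '{"translation":[[0,0,1],[0,0,2.2],[0,0,3.2],[0,0,3.8],[0,0,4.1],[0,0,4.17],[0,0,4.17]],"twist":[0,0,0,0,0,0,0]}'; python3 -m inch '{"translation":[[0,0,0],[0,0,0],[0,0,0],[0,0,0],[0,0,-1],[0,0,-2.2],[0,0,-3.4],[0,0,-4.2],[0,0,-4.2]],"twist":[0,0,0,0,0,0,0,0,0]}' 180; python3 - <<'E'
from h import *
snap('wrist','w3'); crop('w3',190,20,520,310,2,'c4'); 
# syringe: barrel grasp point
n,f=np.array([.4854,-.3371]),np.array([.5824,-.3236]); m=(n+f)/2; d=n-f; print(m,np.linalg.norm(d),y:=np.arctan2(d[1],d[0])); rel(m[0],m[1],.21,y+np.pi/2)
E
```

```text
clock: 6.38
position: [0.4627, 0.2114, 0.0466]
tcp_rot: [2.335, 2.101, 0.003]
ft_force: [-0.0, 0.5, 0.8]
width: 0.092
clock: 7.5
position: [0.4636, 0.2122, 0.2168]
tcp_rot: [2.333, 2.101, 0.01]
ft_force: [-1.5, 0.3, -0.2]
width: 0.292
[ 0.5339  -0.33035] 0.09793492737527305 -3.0033056916056293
[[-13.289, 3.195, 0.108], 'twist 1.328'] t 7.55 j6 2.1
```

View pics/c4.png

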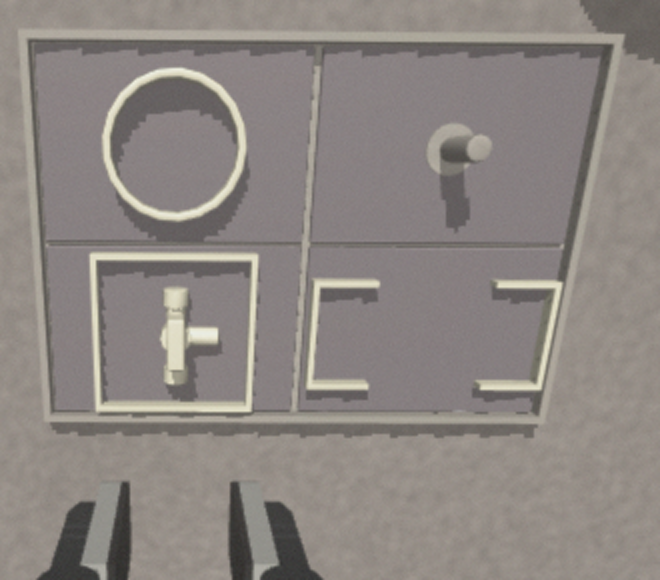

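Stopcock upright and central in the dish. Now the syringe. I'll turn −1.81 rad instead of +1.33 so the last joint stays in range.

```bash
python3 -m inch '{"translation":[[-1.3,0.3,0],[-2.6,0.6,0],[-4,0.95,0],[-5.4,1.3,0],[-6.7,1.6,0],[-8.1,1.95,0],[-9.4,2.25,0],[-10.8,2.6,0],[-12.1,2.9,0],[-13.3,3.2,0]],"twist":[-0.18,-0.36,-0.54,-0.72,-0.9,-1.08,-1.26,-1.44,-1.63,-1.81]}' 0;python3 -m inch '{"translation":[[0,0,0],[0,0,0],[0,0,0]],"twist":[0,0,0]}'; python3 - <<'E'
from h import *
rel(.534,-.3303,.032,.1383+np.pi/2); rel(.534,-.3303,.013,.1383+np.pi/2); 
E
```

```text
clock: 8.8
position: [0.5325, -0.3329, 0.2112]
tcp_rot: [0.104, -3.137, -0.003]
ft_force: [0.5, 0.4, 0.4]
width: 1.003
clock: 9.18
position: [0.5332, -0.3296, 0.2131]
tcp_rot: [0.097, -3.139, -0.002]
ft_force: [-0.0, 0.2, -0.1]
width: 1.005
[[-0.026, -0.023, 4.528], 'twist -0.077'] t 9.175 j6 -0.62
[[-0.026, -0.024, 5.003], 'twist -0.077'] t 9.175 j6 -0.62
```

```bash
python3 -m inch '{"translation":[[-0.03,-0.02,1],[-0.03,-0.02,2.2],[-0.03,-0.02,3.4],[-0.03,-0.02,4.2],[-0.03,-0.02,4.55],[-0.03,-0.02,4.65],[-0.03,-0.02,4.65]],"twist":[-0.077,-0.077,-0.077,-0.077,-0.077,-0.077,-0.077]}';python3 -m inch '{"translation":[[0,0,0],[0,0,0],[0,0,0],[0,0,0],[0,0,0],[0,0,0],[0,0,0]],"twist":[0,0,0,0,0,0,0]}' 255 25;  python3 -m inch '{"translation":[[0,0,-0.5],[0,0,-1.6],[0,0,-2.8],[0,0,-4],[0,0,-4.6],[0,0,-4.6]],"twist":[0,0,0,0,0,0]}'; python3 - <<'E'
from h import *
snap('wrist','w4'); rel(.595,.1963,.21,3.038+np.pi/2)
E
```

```text
clock: 10.05
position: [0.5357, -0.3321, 0.0291]
tcp_rot: [-0.217, 3.132, -0.002]
ft_force: [0.3, 0.1, 0.8]
width: 0.998
clock: 10.92
position: [0.5348, -0.332, 0.0281]
tcp_rot: [-0.216, 3.134, -0.001]
ft_force: [-0.9, -0.1, 5.7]
width: 0.244
clock: 11.68
position: [0.5358, -0.3325, 0.2136]
tcp_rot: [-0.216, 3.13, -0.004]
ft_force: [0.5, 0.0, 0.5]
width: 0.239
[[-3.303, 12.874, 0.034], 'twist 0.241'] t 11.725 j6 -0.69
```

View pics/w4.png

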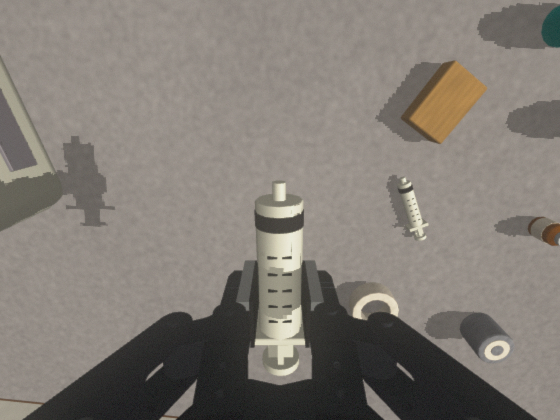

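The syringe is held by the barrel, with its nozzle at (279,182). I'll check where along its length it is gripped.

```bash
python3 - <<'E'
from h import *
c=load('w4');s=get_obs(); R=Ro.from_rotvec(s['tcp_rot']).as_matrix()
for q in((279,182),(281,365)): print((R.T@(px(c,*q,.197)-s['position'])).round(4))
print(R.round(3))
E
```

```text
[ 0.0495 -0.001   0.0145]
[-0.0539  0.0001  0.0145]
[[-0.991 -0.137  0.001]
 [-0.137  0.991 -0.   ]
 [-0.001 -0.    -1.   ]]
```

```bash
python3 -m inch '{"translation":[[-0.3,1.3,0],[-0.65,2.6,0],[-1,4,0],[-1.35,5.3,0],[-1.7,6.6,0],[-2,7.9,0],[-2.35,9.2,0],[-2.7,10.5,0],[-3,11.7,0],[-3.3,12.87,0]],"twist":[0.02,0.05,0.07,0.1,0.12,0.15,0.17,0.19,0.22,0.24]}';python3 -m inch '{"translation":[[0,0,0],[0,0,0],[0,0,0]],"twist":[0,0,0]}'; python3 - <<'E'
from h import *
rel(.595,.1963,.0375,3.038+np.pi/2)
E
```

```text
clock: 12.98
position: [0.5935, 0.1976, 0.2085]
tcp_rot: [-0.161, -3.133, 0.003]
ft_force: [0.4, -0.1, -0.3]
width: 0.243
clock: 13.35
position: [0.5943, 0.1947, 0.2107]
tcp_rot: [-0.163, -3.136, 0.002]
ft_force: [-0.2, -0.2, 0.6]
width: 0.241
[[-0.021, 0.045, 4.33], 'twist -0.000'] t 13.35 j6 0.42
```

```bash
python3 -m inch '{"translation":[[0,0.04,1],[0,0.04,2.2],[0,0.04,3.3],[0,0.04,4],[0,0.04,4.25],[0,0.04,4.35],[0,0.04,4.35]],"twist":[0,0,0,0,0,0,0]}'; python3 -m inch '{"translation":[[0,0,0],[0,0,0],[0,0,0],[0,0,0],[0,0,-1],[0,0,-2.2],[0,0,-3.4],[0,0,-4.2],[0,0,-4.2]],"twist":[0,0,0,0,0,0,0,0,0]}' 140; python3 - <<'E'
from h import *
snap('side','s1'); crop('s1',120,225,300,360,4,'c5')
rel(.6685,-.2012,.21,-2.86+np.pi/2); print(get_obs()['joints'])
E
```

```text
clock: 14.22
position: [0.5958, 0.1977, 0.0389]
tcp_rot: [0.161, 3.135, 0.001]
ft_force: [0.5, 0.1, 0.1]
width: 0.243
clock: 15.35
position: [0.5967, 0.1984, 0.2095]
tcp_rot: [0.16, 3.131, 0.004]
ft_force: [0.0, -0.4, -0.2]
width: 0.452
[[-2.832, -9.743, -0.079], 'twist -0.384'] t 15.4 j6 0.42
[ 3.21063124e-01  5.15573068e-01  2.89387366e-01  1.34156142e+00
 -9.59737690e-07  4.23187210e-01]
```

View pics/c5.png

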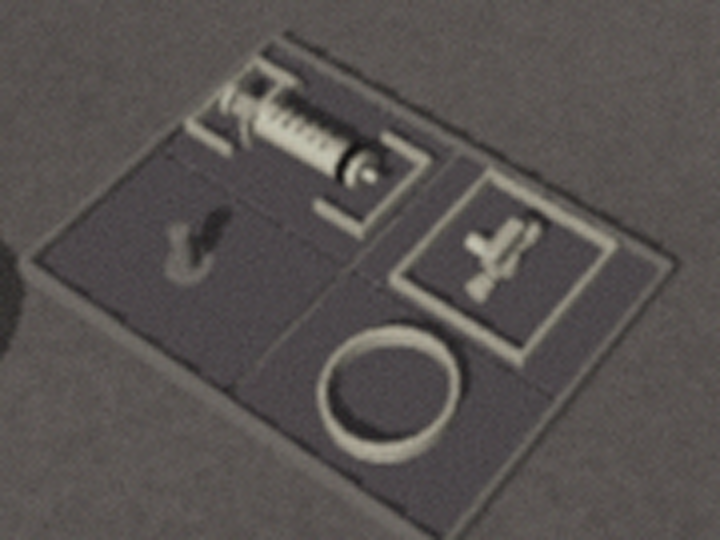

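Syringe lies in the trough and the stopcock is in the dish. Now the tape.

```bash
python3 -m inch '{"translation":[[-0.35,-1.2,0],[-0.75,-2.5,0],[-1.1,-3.8,0],[-1.5,-5.1,0],[-1.85,-6.4,0],[-2.2,-7.6,0],[-2.5,-8.7,0],[-2.83,-9.74,0],[-2.83,-9.74,0],[-2.83,-9.74,0]],"twist":[-0.05,-0.1,-0.15,-0.2,-0.25,-0.3,-0.34,-0.38,-0.38,-0.38]}' 0; python3 - <<'E'
from h import *
c=snap('scene','s2')
rel(.6685,-.2012,.026)
W=cloud(c); p=W[295:330,275:315].reshape(-1,3); q=p[(p[:,2]>.02)&(p[:,2]<.03)]; print(len(q),(q.max(0)+q.min(0))/2,q.max(0)-q.min(0))
E
```

```text
clock: 16.65
position: [0.6668, -0.201, 0.2034]
tcp_rot: [0.434, -3.108, -0.003]
ft_force: [0.9, 0.2, -0.3]
width: 1.0
[[-0.038, -0.04, 4.452]] t 16.7 j6 -0.57
421 [ 0.66776052 -0.20444241  0.02394941] [0.05319357 0.05417976 0.00789132]
```

```bash
python3 -m inch '{"translation":[[-0.04,-0.06,1],[-0.04,-0.06,2.2],[-0.04,-0.06,3.3],[-0.04,-0.06,4],[-0.04,-0.06,4.35],[-0.04,-0.06,4.45],[-0.04,-0.06,4.45]],"twist":[0,0,0,0,0,0,0]}';python3 -m inch '{"translation":[[0,0,0],[0,0,0],[0,0,0],[0,0,0],[0,0,0],[0,0,0]],"twist":[0,0,0,0,0,0]}' 255 30;  python3 -m inch '{"translation":[[0,0,-0.5],[0,0,-1.6],[0,0,-2.8],[0,0,-4],[0,0,-4.4],[0,0,-4.4]],"twist":[0,0,0,0,0,0]}'; python3 - <<'E'
from h import *
c=snap('wrist','w5'); rel(.6052,.287,.21); print(get_obs()['joints'])
E
```

```text
clock: 17.58
position: [0.6707, -0.203, 0.0289]
tcp_rot: [-0.436, 3.11, -0.001]
ft_force: [0.3, 1.0, -0.1]
width: 0.999
clock: 18.32
position: [0.6708, -0.2036, 0.0293]
tcp_rot: [-0.434, 3.109, -0.002]
ft_force: [-0.6, -0.7, 5.4]
width: 0.609
clock: 19.08
position: [0.6707, -0.2035, 0.2055]
tcp_rot: [-0.434, 3.108, -0.002]
ft_force: [-0.3, -0.4, -1.4]
width: 0.608
[[-1.805, 12.23, -0.164]] t 19.125 j6 -0.57
[-2.94613518e-01  6.80440036e-01  5.63342176e-01  1.45359974e+00
  2.23132108e-05 -5.72301340e-01]
```

View pics/w5.png

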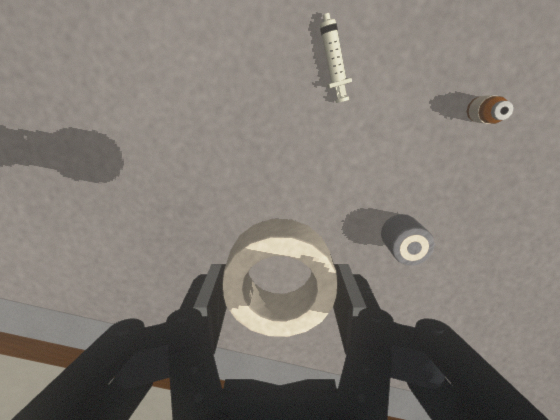

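The tape is held, with its top ring centred near (280,287). I'll measure its centre relative to the tool and its tilt.

```bash
python3 - <<'E'
from h import *
c=load('w5');s=get_obs(); R=Ro.from_rotvec(s['tcp_rot']).as_matrix()
W=(cloud(c)-s['position'])@R
p=W[225:345,226:334].reshape(-1,3); q=p[(np.abs(p[:,2])<.02)]
t=q[q[:,2]<.012]; print(len(t),np.percentile(t,[1,99],axis=0).round(4))
A=np.c_[t[:,:2],np.ones(len(t))]; 
for _ in range(5):
    k,*_r=np.linalg.lstsq(A,t[:,2],rcond=None); e=np.abs(A@k-t[:,2]); m=e<.0015; A,t=A[m],t[m]
print(len(t),'tilt,height',k.round(4),'centre',((t.max(0)+t.min(0))/2).round(4),np.ptp(t,axis=0).round(4))
print((R.T@(px(c,280,287,.2003)-s['position'])).round(4))
E
```

```text
6895 [[-0.0222 -0.0243  0.0011]
 [ 0.0288  0.0234  0.0116]]
3786 tilt,height [0.0054 0.0009 0.0027] centre [ 0.0024 -0.0005  0.0032] [0.0541 0.0499 0.0024]
[ 0.0032 -0.0002  0.0032]
```

```bash
python3 -m inch '{"translation":[[-0.2,1.2,0],[-0.4,2.4,0],[-0.6,3.7,0],[-0.8,5,0],[-1,6.3,0],[-1.2,7.6,0],[-1.4,8.9,0],[-1.55,10.1,0],[-1.7,11.2,0],[-1.86,12.23,0]],"twist":[0,0,0,0,0,0,0,0,0,0]}';python3 -m inch '{"translation":[[0,0,0],[0,0,0],[0,0,0]],"twist":[0,0,0]}'; python3 - <<'E'
from h import *
rel(.6076,.2877,.09);rel(.6076,.2877,.038)
E
```

```text
clock: 20.38
position: [0.6058, 0.2888, 0.2009]
tcp_rot: [0.435, -3.107, 0.002]
ft_force: [0.4, 0.3, -1.7]
width: 0.609
clock: 20.75
position: [0.6073, 0.2862, 0.2028]
tcp_rot: [0.432, -3.11, 0.001]
ft_force: [-0.1, 0.7, -0.9]
width: 0.607
[[-0.022, 0.035, 2.82]] t 20.75 j6 0.16
[[-0.024, 0.036, 4.12]] t 20.75 j6 0.16
```

```bash
python3 -m inch '{"translation":[[-0.02,0.03,1],[-0.02,0.03,2],[-0.02,0.03,2.7],[-0.02,0.03,2.9],[-0.02,0.03,2.9],[-0.02,0.03,2.9]],"twist":[0,0,0,0,0,0]}'; python3 -m inch '{"translation":[[0,0,0.2],[0,0,0.4],[0,0,0.6],[0,0,0.8],[0,0,1],[0,0,1.15],[0,0,1.23],[0,0,1.23]],"twist":[0,0,0,0,0,0,0,0]}'
```

```text
clock: 21.5
position: [0.6091, 0.2892, 0.0897]
tcp_rot: [-0.434, 3.108, 0.002]
ft_force: [-0.7, -0.5, -0.4]
width: 0.605
clock: 22.5
position: [0.6076, 0.289, 0.0382]
tcp_rot: [0.435, -3.111, 0.0]
ft_force: [-0.1, -0.0, -0.3]
width: 0.605
```

```bash
python3 -m inch '{"translation":[[0,0,0],[0,0,0],[0,0,0],[0,0,0],[0,0,-0.6],[0,0,-1.6],[0,0,-2.8],[0,0,-4],[0,0,-4.3],[0,0,-4.3]],"twist":[0,0,0,0,0,0,0,0,0,0]}' 60; python3 - <<'E'
from h import *
snap('wrist','w6'); c=snap('scene','s3'); W=cloud(c); p=W[190:225,235:265].reshape(-1,3); q=p[(p[:,2]>.056)&(p[:,2]<.066)]; print(len(q),(q.max(0)+q.min(0))/2,np.ptp(q,axis=0))
rel(.4317,-.040,.21,1.45+np.pi/2); print(get_obs()['joints'])
crop('s3',200,130,420,260,3.6,'c6')
E
```

```text
clock: 23.75
position: [0.6081, 0.2892, 0.2112]
tcp_rot: [-0.435, 3.11, 0.001]
ft_force: [-0.5, 1.2, -0.8]
width: 0.763
73 [ 0.42935777 -0.04326522  0.05976686] [0.02581079 0.02358672 0.00720807]
[[6.465, -6.699, -0.016], 'twist -1.172'] t 23.85 j6 0.17
[4.43895176e-01 6.16807370e-01 4.63456119e-01 1.42094959e+00
 2.19447890e-05 1.66089186e-01]
```

View pics/c6.png

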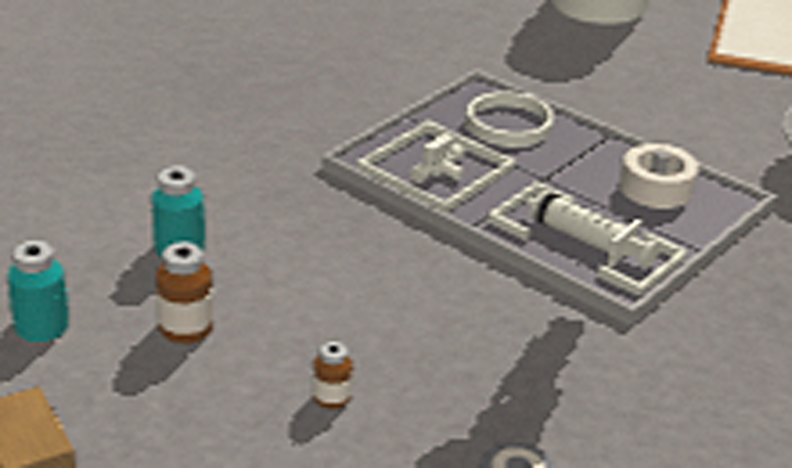

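Tape sits around the post. The larger amber vial is at crop (185,300), between the turquoise ones and the small amber one. Fetching it now with the jaws along world y, clear of its neighbours.

```bash
python3 -m inch '{"translation":[[0.8,-0.85,0],[1.6,-1.7,0],[2.5,-2.6,0],[3.4,-3.5,0],[4.3,-4.4,0],[5.1,-5.3,0],[5.9,-6.1,0],[6.47,-6.7,0],[6.47,-6.7,0],[6.47,-6.7,0]],"twist":[0.03,0.07,0.1,0.14,0.18,0.22,0.25,0.28,0.28,0.28]}' 0; python3 - <<'E'
from h import *
rel(.4305,-.0415,.04,np.pi/2)
s=get_obs();R=Ro.from_rotvec(s['tcp_rot']).as_matrix(); c=snap('wrist','w7')
W=cloud(c); q=W.reshape(-1,3); q=q[(q[:,2]>.055)&(q[:,2]<.066)&(np.hypot(q[:,0]-.43,q[:,1]+.04)<.03)]; print(len(q),((q.max(0)+q.min(0))/2).round(4),np.ptp(q,axis=0))
E
```

```text
clock: 25.1
position: [0.432, -0.0394, 0.2094]
tcp_rot: [-0.003, -3.14, -0.001]
ft_force: [-0.2, 0.3, 0.7]
width: 0.997
[[0.029, -0.056, 4.236], 'twist -0.002'] t 25.1 j6 -0.09
597 [ 0.4291 -0.0419  0.0591] [0.02426671 0.02405259 0.00770378]
```

```bash
python3 -m inch '{"translation":[[0.05,-0.06,1],[0.05,-0.06,2],[0.05,-0.06,3],[0.05,-0.06,3.8],[0.05,-0.06,4.15],[0.05,-0.06,4.25],[0.05,-0.06,4.25]],"twist":[0,0,0,0,0,0,0]}';python3 -m inch '{"translation":[[0,0,0],[0,0,0],[0,0,0],[0,0,0],[0,0,0],[0,0,0],[0,0,0]],"twist":[0,0,0,0,0,0,0]}' 255 40;  python3 -m inch '{"translation":[[0,0,-0.4],[0,0,-1.4],[0,0,-2.6],[0,0,-3.8],[0,0,-4.2],[0,0,-4.2]],"twist":[0,0,0,0,0,0]}'; python3 - <<'E'
from h import *
c=snap('wrist','w8'); rel(.4725,.303,.21); s=get_obs(); R=Ro.from_rotvec(s['tcp_rot']).as_matrix()
W=(cloud(c)-s['position'])@R; q=W.reshape(-1,3); m=(q[:,2]<-.014)&(q[:,2]>-.026)&(np.hypot(q[:,0],q[:,1])<.025); q=q[m]; print(len(q),((q.max(0)+q.min(0))/2).round(4),np.ptp(q,axis=0))
E
```

```text
clock: 26.02
position: [0.4307, -0.0415, 0.0404]
tcp_rot: [-0.002, -3.141, -0.0]
ft_force: [-0.1, 0.4, 0.4]
width: 1.002
clock: 26.9
position: [0.4308, -0.0421, 0.0413]
tcp_rot: [0.004, 3.14, 0.0]
ft_force: [-1.3, 0.3, 5.7]
width: 0.406
clock: 27.65
position: [0.4312, -0.0422, 0.2098]
tcp_rot: [0.004, 3.138, -0.001]
ft_force: [0.4, -0.5, -1.5]
width: 0.404
[[-1.034, 8.631, -0.039]] t 27.7 j6 -0.1
4262 [ 0.0005 -0.0001 -0.02  ] [0.02570964 0.04597769 0.01198336]
```

View pics/w8.png

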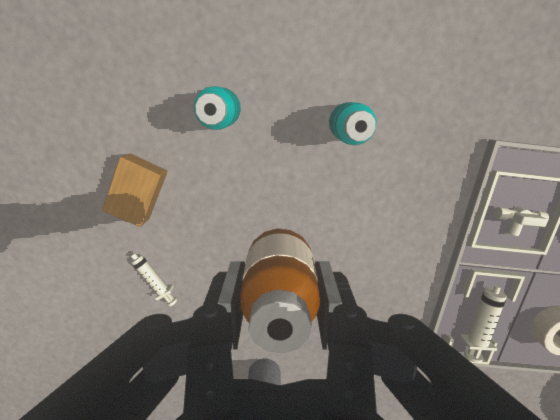

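The vial is gripped upright; cap at (280,325), centred between the fingers.

```bash
python3 -m inch '{"translation":[[-0.15,1.2,0],[-0.3,2.4,0],[-0.45,3.7,0],[-0.6,5,0],[-0.75,6.2,0],[-0.9,7.4,0],[-1.03,8.2,0],[-1.03,8.63,0],[-1.03,8.63,0],[-1.03,8.63,0]],"twist":[0,0,0,0,0,0,0,0,0,0]}'; python3 - <<'E'
from h import *
rel(.4725,.303,.0505)
E
```

```text
clock: 28.95
position: [0.472, 0.3017, 0.208]
tcp_rot: [-0.005, -3.14, 0.002]
ft_force: [-0.3, -0.1, -0.6]
width: 0.408
[[-0.018, 0.038, 3.937]] t 28.95 j6 0.57
```

```bash
python3 -m inch '{"translation":[[-0.02,0.03,1],[-0.02,0.03,2],[-0.02,0.03,3],[-0.02,0.03,3.5],[-0.02,0.03,3.75],[-0.02,0.03,3.88],[-0.02,0.03,3.94],[-0.02,0.03,3.94],[-0.02,0.03,3.94]],"twist":[0,0,0,0,0,0,0,0,0]}'
```

```text
clock: 30.08
position: [0.4735, 0.3046, 0.0516]
tcp_rot: [0.003, 3.14, 0.001]
ft_force: [0.4, 0.6, 0.1]
width: 0.405
```

```bash
python3 -m inch '{"translation":[[0,0,0.03],[0,0,0.04],[0,0,0.04]],"twist":[0,0,0]}'; python3 -m inch '{"translation":[[0,0,0],[0,0,0],[0,0,0],[0,0,-0.6],[0,0,-1.6],[0,0,-2.8],[0,0,-4],[0,0,-4.5]],"twist":[0,0,0,0,0,0,0,0]}' 110; python3 -m inch '{"translation":[[1,-1,0],[2,-2,0],[3,-3,0],[4,-4,0],[4,-4,0],[4,-4,0]],"twist":[0,0,0,0,0,0]}'; python3 - <<'E'
from h import *
c=snap('scene','s4'); crop('s4',200,130,420,290,3.6,'c7')
d=snap('side','s5'); crop('s5',120,130,345,360,2.6,'c8')
for n,c in(('scene',c),('side',d)):
  W=cloud(c).reshape(-1,3)
  for k,xy,z0,z1,r in(('vial',(.4725,.303),.058,.075,.03),('tape',(.6055,.287),.027,.0385,.04),('stopfin',(.4626,.211),.028,.04,.03),('smallvial',(.546,-.04),.03,.045,.03),('syr',(.595,.1963),.018,.035,.07)):
    q=W[(W[:,2]>z0)&(W[:,2]<z1)&(np.hypot(*(W[:,:2]-xy).T)<r)]
    print(n,k,len(q),((q.max(0)+q.min(0))/2).round(4),np.ptp(q,axis=0).round(4),'top',np.percentile(q[:,2],95).round(4)) if len(q) else print(n,k,0)
E
```

```text
clock: 30.45
position: [0.4731, 0.3043, 0.0493]
tcp_rot: [-0.003, -3.142, -0.0]
ft_force: [0.4, -0.0, -0.7]
width: 0.402
clock: 31.45
position: [0.4744, 0.305, 0.2331]
tcp_rot: [0.004, 3.137, 0.005]
ft_force: [0.1, -0.5, 0.4]
width: 0.568
clock: 32.2
position: [0.3135, 0.1449, 0.23]
tcp_rot: [0.004, 3.139, 0.002]
ft_force: [-0.5, -0.3, 0.1]
width: 0.572
scene vial 58 [0.4722 0.3023 0.0652] [0.0239 0.0249 0.0143] top 0.0715
scene tape 177 [0.6054 0.2866 0.0328] [0.0521 0.055  0.0113] top 0.0354
scene stopfin 36 [0.4621 0.2096 0.0327] [0.0122 0.0277 0.009 ] top 0.0363
scene smallvial 61 [ 0.5467 -0.0423  0.0359] [0.019  0.0188 0.0115] top 0.0405
scene syr 355 [0.5951 0.2121 0.0262] [0.1286 0.1077 0.0162] top 0.0322
side vial 146 [0.4733 0.3055 0.0647] [0.0244 0.0231 0.0126] top 0.0702
side tape 357 [0.607  0.2903 0.0327] [0.0539 0.0543 0.0114] top 0.0346
side stopfin 64 [0.4637 0.2117 0.0329] [0.0111 0.0269 0.0099] top 0.0361
side smallvial 38 [ 0.5449 -0.036   0.0354] [0.0196 0.0183 0.0098] top 0.039
side syr 429 [0.5965 0.2175 0.0255] [0.1227 0.0974 0.015 ] top 0.0314
```

View pics/c7.png

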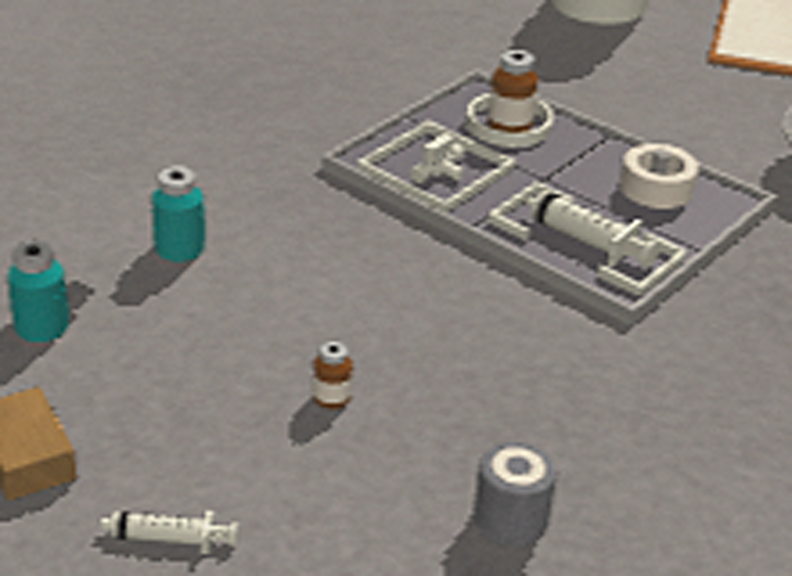

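View pics/c8.png

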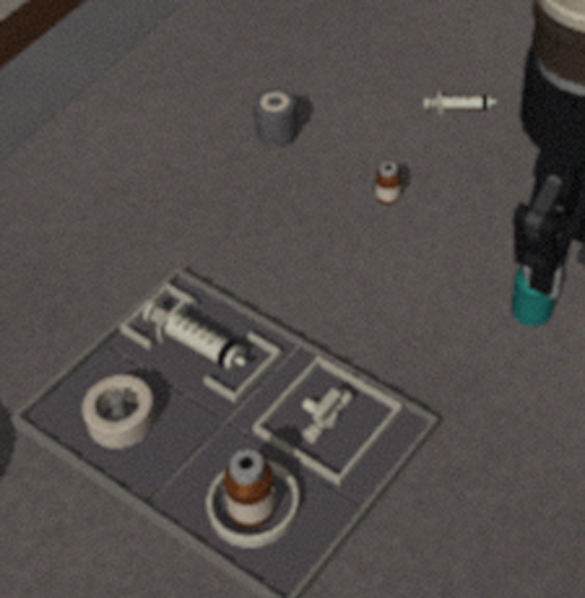

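Both views show everything in place, and both small items where they were. One numeric check remains: where the syringe lies along the trough.

```bash
python3 - <<'E'
from h import *
d=load('s5'); c=load('s4')
f=lambda u,v:px(d,120+u/2.6,130+v/2.6,.019); g=lambda u,v:px(c,200+u/3.6,130+v/3.6,.019)
for a,b in((f(240,361),f(152,310)),(g(521,202),g(660,257))): 
    m=(a+b)/2; y=3.038; e=m[:2]-[.595,.1963]; print(m,np.linalg.norm(a-b),'along',e@[np.cos(y),np.sin(y)],'across',e@[-np.sin(y),np.cos(y)])
print(get_obs()['ft_force'],get_obs()['qvel'].max())
E
```

```text
[0.60007783 0.19810927 0.019     ] 0.09546545183271234 along -0.004863516390233064 across -0.002324651695019063
[0.59687022 0.19745324 0.019     ] 0.10855649343062979 along -0.0017409351235745949 across -0.0013404562462640927
[ 0.00564413  0.66679783 -1.2943364 ] 0.01395186787426664
```

```bash
python3 -c "from rig import sign_off; print(sign_off())"
```

```text
the job is handed in; nothing more can be done
None
```

I laid out the whole tray and handed the job in with about 32 s on the robot's clock, out of the 109 s allowed. I gripped each of the four items once and released it.

My last checks, from the scene and side cameras (they differ by 3–4 mm, up to 6 mm on the small vial):

| Item | Offset from its spot | Other findings |
|---|---|---|
| Vial in the well | within about 3 mm | upright; cap at about 70 mm (68 mm expected) |
| Syringe in the trough | about 2–5 mm along, 1–2 mm across | in line with the trough |
| Stopcock in the dish | within about 2 mm | right way up |
| Tape round the spindle | within about 4 mm | flat; top at about 35 mm (32 mm expected) |

- **Heights:** the camera heights read 2–3 mm high throughout, including on the small vial that was never touched, so I take that as depth noise. The syringe's height could not be separated from the trough rims in the depth data; I judged it from the pictures alone.
- **Small vial and small syringe:** the vial measured within about 4 mm of its start. The syringe's final position I only checked by eye, and it looked unmoved.
- **Arm:** it was clear of everything and at rest, with no contact force.
- **Failed checks:** none. `sign_off()` reports no verdict.

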